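Gauge the fill of a pellet magazine

ROBOT

A 6-joint arm with a two-finger parallel gripper is mounted at the origin on a cart in front of the work surface, level with it; the furniture and walls round the work are solid. World frame = base frame: x ahead of the robot, y to its left, z up, the work surface at z = 0. Lengths are in m, angles in rad, forces in N, time in s.
With the tool pointing down it reaches from about 0.225 to 0.725 m from the base axis. Payload 3.1 kg.
Tool frame: the origin (TCP) lies where the fingers leave the gripper's body, on its centre line; the fingertips stand 73 mm ahead of it and the grasp point (between the pads) lies 54 mm ahead of it; z points along the fingers, y is the line along which they close (so a half turn about z gives the same grasp; the last joint's range is limited). The gripper opens to 85 mm and grips with 20 to 120 N. Pads are 22 mm wide; open, the fingers measure 114 mm over their backs; the gripper's body (76 mm by 85 mm) begins 54 mm behind the grasp point. The pads swing forward as they close: fully open they stand 13 mm farther back than shut.
Start: joints at [1.221, 0.048, 0.099, 1.622, 0, 1.443], TCP at [0.116, 0.512, 0.304] pointing down, gripper open.
Joint ranges: [-2.91, 2.91], [-0.99, 1.94], [-1.21, 1.42], [-2.12, 2.29], [-1.49, 1.47], [-3.14, 3.14]. Speed limits (rad/s): [2.79, 2.79, 3.14, 3.14, 3.14, 3.14].

INTERFACE

Orientations are given as a rotation vector (axis times angle).
In Python, from workcell import * gives the robot as it stands. The module is installed in compiled form; this text tells all that it offers.
- The arm moves only by the tool play_rows, never from a script. Its argument "deltas" is a list of rows, each a list of 5 numbers: the opening, from 0 (shut) to 1 (fully open), then the shift along the tool's x, y, z in units of 40 mm (1.0 is 40 mm), then the turn about the tool's z in degrees. In form: [[hand, x, y, z, turn], ...]. A call has 1 to 10 rows; each row is the pose to reach, as a shift and turn from the pose commanded when the call began, along the tool's axes at that moment; what a row does not reach only later rows make up. A row lasts 1/12 s, in which the tool goes at most 41.7 mm and 7.16 degrees, less where a joint would pass 70% of its speed; a pose out of reach is approached as far as the arm can. A call with a gripper value outside its range is refused whole. The fingers move at their own pace and stop on an object; "grip_force" is the grip in N (left out, the last holds). Time passes only in rows, so rows that repeat a pose let the fingers close. It gives the time, the measured TCP pose, the force, the opening and the grip force at its end, in the units of the state.
- get_obs(): the state, without advancing time (a new reading comes with each control period).
- grab_frame(name): name is "side" or "top" or "wrist"; returns the picture (480x640x3 uint8, blue, green, red); there is no depth.
- camera_params(name): a dict with "fovy" (degrees; the focal length in pixels is half the picture's height over the tangent of half this angle, whatever the lens; pixels are square), "cx", "cy" (the principal point, pixels), "xyz" and "orientation" of the camera in the world. Camera axes: x right, y up, looking along -z (the intrinsics and any distortion apply to the point x, -y, -z); pixel columns grow to the right and rows downward; lengths in m; the calibration is good to about 2 mm. A picture is of the moment at which its call begins: read the wrist's pose just before it. camera_params takes no time and is no camera call; for the wrist camera it gives the pose at the moment of the call.
- hand_in(): hands the job in; it is judged then, once.
The state is a dict: "time_s": time; "joint_positions": joint angles; "joint_vel": joint speeds; "tau": joint torques, N m; "ee_pos": TCP position; "tool_rot": TCP orientation; "wrist_force": force on the tool from outside, world axes, zero at the start; "wrist_torque": the same for the moment, N m; "finger_gap": finger opening in m; "grasp_force": force on a finger pad.
Only numpy, scipy, OpenCV 4.12 (cv2) and the standard library are available. Lean on these libraries where they do the work, as an engineer would, in place of code of your own. Each camera call takes 0.05 s, during which the arm holds its last target. There are 200 camera calls.

TASK

Find out how full the inclined pellet magazine is: take the orange-handled depth gauge from its rest, slide its rod gently down the magazine's tube until the collar stops against the mouth, so that the pellets push the brass pin back, and draw it right out again. Then present it for reading: finish with the gauge still in the gripper, held still and level about 10 to 15 cm above the notebook, the tip of the pin over the notebook, touching nothing else and with the pin left as the pellets set it. Leave the beaker, the white-capped vial and the empty cup standing where they are.

Things in the scene. Friction and masses are not known exactly. Their poses are not given: they have to be found in the camera images.
- gauge_grip (a point): Depth gauge, loose, about 120 g, lying level in its rest; point at the centre of its orange handle with black grooves (92 mm long, 18 x 18 mm square, 60 mm above the worktop), the place to grip. Own x runs along the gauge to the tip, own z is up in the rest. Ahead of this point along x: collar disc (diameter 40 mm) at 46 to 54 mm, steel rod (diameter 10) to 114 mm, brass pin (diameter 6) to 154 mm.
- gauge_collar (a point): Centre of the collar's front face, 54 mm ahead of gauge_grip on the gauge's axis; this face stops on the mouth of the tube.
- gauge_tip (a point): Free end of the brass pin, on the gauge's axis; 100 mm ahead of gauge_collar less the value of joint gauge_pin.
- gauge_pin (a joint): How far the brass pin is pushed back into the rod, 0 (fully out) to 0.036 m. It slides against about 2 N of friction and stays where it is left.
- gauge_rest: Grey plastic rest, fixed, base 165 x 56 x 7 mm; origin on the worktop under the collar's front face, own x along the gauge to the tip. Two slotted uprights, open at the top, carry the gauge 94 mm behind (handle end) and 18 mm ahead of the origin (rod), cheeks 63 and 67 mm high. The gauge lifts straight up; the handle's middle is free on both sides.
- magazine: Pellet magazine, fixed: dark steel base 150 x 60 x 8 mm with two blue brackets carrying an inclined aluminium tube. Origin is the centre of the base's underside; own x points horizontally the way the rod goes in. The tube's mouth is 94 mm above the worktop, at x = -55 mm.
- guide_tube: Aluminium tube of the magazine, 24 mm outside, 16 mm bore, 122 mm long, sloping 30 degrees down from its mouth, which flares to 31 mm inside, 39 mm outside over its last 14 mm. Origin: centre of the mouth's rim; own z runs along the bore out of the tube (back and up): the rod goes in along -z. The collar stops when gauge_collar lies at this origin.
- pellet_column (a joint): Fill of the magazine, set at the start and stiff (40 N): the top of the white pellets lies 90 mm below the mouth along the bore at 0, 70 mm below it at 0.020 m. With the collar home the pin is pushed back by 10 mm plus this value.
- notebook_top (a point): Dark blue notebook lying flat, fixed, 206 x 148 mm, 12 mm thick; point at the centre of its upper face, own x along the 206 mm side, z up.
- beaker_mid (a point): Glass beaker, diameter 58 mm, 79 mm high, standing loose; point half-way up. Bystander.
- vial_mid (a point): White-capped glass vial, diameter 27 mm, 76 mm high, standing loose; point half-way up. Bystander.
- cup_mid (a point): Empty aluminium pellet cup, diameter 38 mm, 10 mm high, loose; point half-way up. Bystander.
- gauge: The depth gauge again; origin at gauge_collar, axes as for gauge_grip.

How it is judged:
By the outcome, as a careful person would: the job done as asked, in the order asked, and still so for the second after the job is handed in, while the arm keeps its last pose, push and grip.
It also fails if it takes over 45 s, if anything falls off the work surface, if the arm or the gripper's body presses on something with over 40 N, if the wrist force passes 120 N, or if a joint passes its speed limit or range.

## Working session

There is one attempt and no reset: what is moved stays moved. The work goes in short steps, Python scripts to look and compute and a tool call to move; the robot and the scene stay as the last step left them, time stands still between calls to the robot, and variables do not carry over. Pictures are saved under pics/ and viewed, at most 10 in all, crops included, and the job is handed in when it is done.

Besides the shell and the picture viewer there is one more tool, called after ">>>" as a command line: name --pt "numbers of a row" for each row, then --argument value for the rest. play_rows: Moves the arm, as the interface text tells. Its arguments: {"type":"object","properties":{"deltas":{"type":"array"},"grip_force":{"type":"number"}},"required":["deltas"]}

```bash
mkdir -p pics; cat > h.py <<'E'
from workcell import *
import numpy as np, cv2
from scipy.spatial.transform import Rotation as R
def ray(c,u,v):
    p=c;f=240/np.tan(np.radians(p['fovy'])/2)
    d=np.array([(u-p['cx'])/f,-(v-p['cy'])/f,-1.]);return np.array(p['xyz']),R.from_rotvec(p['orientation']).as_matrix()@d if len(p['orientation'])==3 else None
def onz(c,u,v,z):
    o,d=ray(c,u,v);return o+d*(z-o[2])/d[2]
def proj(c,P):
    f=240/np.tan(np.radians(c['fovy'])/2);q=R.from_rotvec(c['orientation']).as_matrix().T@(np.array(P)-c['xyz'])
    return c['cx']-f*q[0]/q[2],c['cy']+f*q[1]/q[2]
E
python3 - <<'E'
from h import *
o=get_obs();print(o)
for n in("side","top","wrist"):
    print(n,camera_params(n)); cv2.imwrite(f"pics/{n}0.png",grab_frame(n))
E
```

```text
{'time_s': 0.0, 'joint_positions': array([1.22120752e+00, 4.87046974e-02, 9.75782608e-02, 1.62195479e+00,
       1.81782464e-05, 1.44300073e+00]), 'joint_vel': array([-5.81199365e-04, -9.17503571e-05, -7.11178909e-04,  1.76328087e-04,
       -2.26593083e-04, -1.45157695e-03]), 'tau': array([ 1.42180802e-04, -3.38781452e+01,  3.20014930e+01,  2.02909409e-02,
       -9.70869201e-05,  1.01258709e-05]), 'ee_pos': array([0.11534533, 0.51172855, 0.30273107]), 'tool_rot': array([-0.3476164 , -3.12173832,  0.00347998]), 'wrist_force': array([-0.21386874,  1.02820408, -0.22980409]), 'wrist_torque': array([-0.0188384 ,  0.02595979,  0.02287381]), 'grasp_force': 0.0, 'finger_gap': 0.08521753308473452}
side {'fovy': 55.32175863564007, 'cx': 324.3592236506831, 'cy': 240.41190180886562, 'xyz': array([0.34415456, 0.70400298, 0.61492809]), 'orientation': array([ 0.14884202, -1.3161915 , -2.6144356 ])}
top {'fovy': 53.28533082372639, 'cx': 320.7938593392931, 'cy': 242.04312045578578, 'xyz': array([0.41869505, 0.02049467, 0.97783162]), 'orientation': array([ 0.05042793, -0.09034088, -1.58530746])}
wrist {'fovy': 67.50566372429402, 'cx': 319.5310064286352, 'cy': 230.58541957465835, 'xyz': array([0.04407568, 0.52823345, 0.37217845]), 'orientation': array([-0.2475071 , -0.19401331,  1.33928392])}
```

View pics/top0.png

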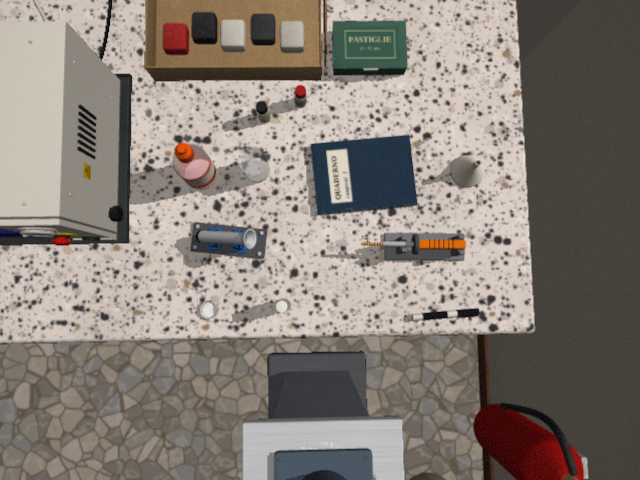

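View pics/side0.png

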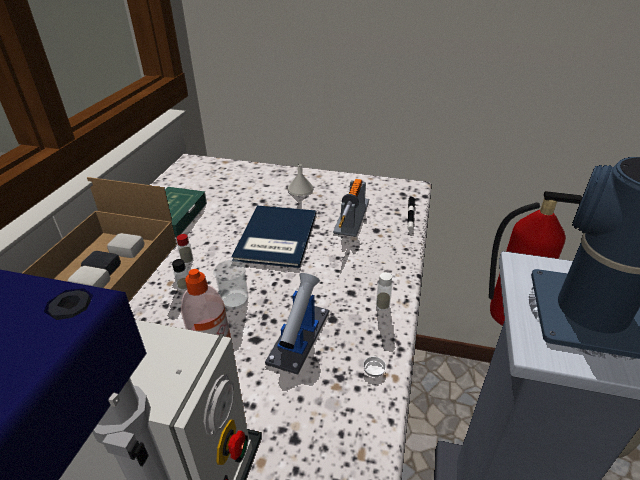

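Top view: the gauge handle is the orange blob near (442,244) with its tip left at about (364,244). The magazine mouth is at (250,239) with the tube running left, the notebook is centred near (364,175), and the vial (282,306) and cup (207,310) stand below. Side view: mouth near (308,280).

```bash
cat > m.py <<'E'
from h import *
t=cv2.imread("pics/top0.png");s=cv2.imread("pics/side0.png");ct=camera_params("top");cs=camera_params("side")
h=cv2.cvtColor(t,cv2.COLOR_BGR2HSV)
m=cv2.inRange(h,(5,150,120),(22,255,255));m[:,:410]=0;m[:225]=0;m[262:]=0;m[:,475:]=0
m=cv2.morphologyEx(m,cv2.MORPH_CLOSE,np.ones((5,5)))
r=cv2.minAreaRect(cv2.findNonZero(m));print("orange",r)
g=onz(ct,*r[0],.066);print("grip",g)
m2=cv2.inRange(h,(15,80,60),(30,255,255));m2[:,:350]=0;m2[:,385:]=0;m2[:235]=0;m2[252:]=0
p=cv2.findNonZero(m2);print("brass",p[:,0].min(0),p[:,0].max(0))
for P in [(r[0][0]-23,r[0][1]),(363,243.5),(442,244)]:print(P,onz(ct,*P,.06))
print("proj origin", proj(ct,[.116,.512,.3]))
# notebook
m=cv2.inRange(h,(95,80,20),(125,255,110));m[:,:305]=0;m[:,420:]=0;m[:130]=0;m[218:]=0
r=cv2.minAreaRect(cv2.findNonZero(m));print("nb",r,onz(ct,*r[0],.012))
# mouth guess
for uv in [(250,239),(200,235)]:print(onz(ct,*uv,.094),onz(ct,*uv,.05))
for n,uv,z in(("vial",(282,306),.076),("cup",(207,310),.01),("beak",(256,164),.079)):print(n,onz(ct,*uv,z))
a=cv2.resize(t[190:330,180:480],None,fx=2.6,fy=2.6,interpolation=cv2.INTER_CUBIC)
b=cv2.resize(s[170:380,230:400],None,fx=1.73,fy=1.73,interpolation=cv2.INTER_CUBIC)
cv2.imwrite("pics/a.png",a)
b=cv2.resize(s[180:380,220:420],None,fx=3,fy=3,interpolation=cv2.INTER_CUBIC);cv2.imwrite("pics/b.png",b)
E
python3 m.py
```

```text
orange ((441.5, 243.5), (9.0, 45.0), 90.0)
grip [ 0.49406587 -0.23579526  0.066     ]
brass [362 242] [382 245]
(418.5, 243.5) [ 0.4952219  -0.19266094  0.06      ]
(363, 243.5) [ 0.49680824 -0.08494611  0.06      ]
(442, 244) [ 0.49357509 -0.23841863  0.06      ]
proj origin (np.float64(-57.95670223235794), np.float64(520.1796215307961))
nb ((363.6869201660156, 174.13380432128906), (69.81486511230469, 99.57012176513672), 84.68545532226562) [ 0.6441657  -0.09542945  0.012     ]
[0.5053539  0.12828461 0.094     ] [0.50966806 0.13365074 0.05      ]
[0.51410772 0.22026337 0.094     ] [0.51885767 0.2302085  0.05      ]
vial [0.38057265 0.07139613 0.076     ]
cup [0.37254443 0.22452703 0.01      ]
beak [0.65047479 0.11817523 0.079     ]
```

View pics/a.png

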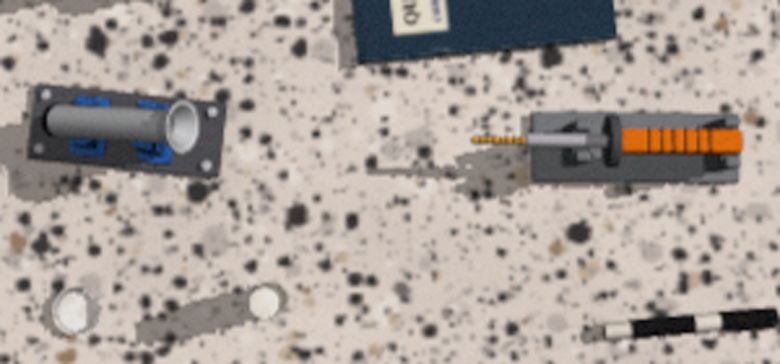

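View pics/b.png

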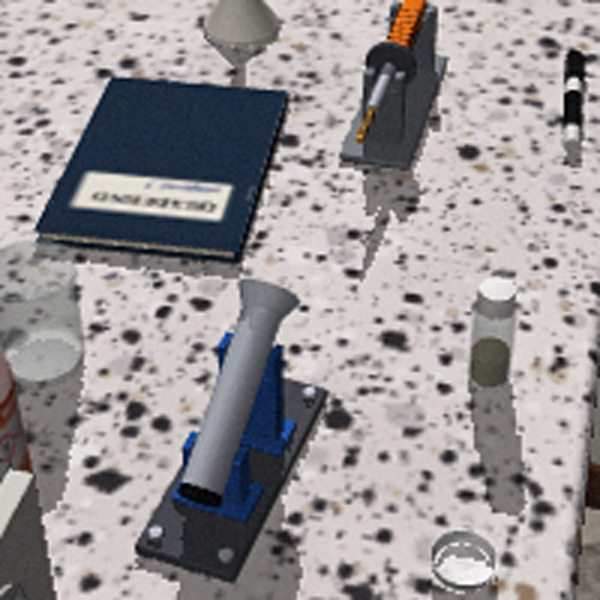

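```bash
cat > n.py <<'E'
from h import *
ct=camera_params("top");cs=camera_params("side")
o=get_obs();M=R.from_rotvec(o['tool_rot']).as_matrix();print(M.round(3))
c=lambda x,y:onz(ct,180+x/2.6,190+y/2.6,.008)
cor=[c(38,85),c(222,103),c(218,177),c(28,157)];print(np.round(cor,4))
mid=np.mean(cor,0);ax=(cor[0]+cor[3]-cor[1]-cor[2]);ax[2]=0;ax/=np.linalg.norm(ax);print("mag",mid,ax,"mouth",mid-.055*ax)
# mouth triangulated: top ellipse centre & side ellipse centre
def tri(uv1,uv2):
    o1,d1=ray(ct,*uv1);o2,d2=ray(cs,*uv2);A=np.c_[d1,-d2];k=np.linalg.lstsq(A,o2-o1,rcond=None)[0];return o1+k[0]*d1,o2+k[1]*d2
print(tri((250.4,238.5),(220+269/3,180+293/3)))
print("mouth@z",onz(ct,250.4,238.5,.094))
print("tip tri",tri((363,243.5),(220+361/3,180+138/3)))
E
python3 n.py
```

```text
[[-0.976  0.22  -0.001]
 [ 0.22   0.976 -0.002]
 [ 0.    -0.002 -1.   ]]
[[0.5487 0.2507 0.008 ]
 [0.5325 0.1075 0.008 ]
 [0.4746 0.111  0.008 ]
 [0.4924 0.2581 0.008 ]]
mag [0.5120499  0.18181304 0.008     ] [0.11626888 0.99321777 0.        ] mouth [0.50565511 0.12718606 0.008     ]
(array([0.50658475, 0.12792534, 0.09084928]), array([0.50523751, 0.12769553, 0.09068795]))
mouth@z [0.50627255 0.12754373 0.094     ]
tip tri (array([ 0.49701736, -0.08522839,  0.0575428 ]), array([ 0.49470302, -0.08555727,  0.05738362]))
```

>>> play_rows --pt "1 -13.4 -16.2 1.3 78" --pt "1 -13.4 -16.2 1.3 78" --pt "1 -13.4 -16.2 1.3 78" --pt "1 -13.4 -16.2 1.3 78" --pt "1 -13.4 -16.2 1.3 78" --pt "1 -13.4 -16.2 1.3 78" --pt "1 -13.4 -16.2 1.3 78" --pt "1 -13.4 -16.2 1.3 78" --pt "1 -13.4 -16.2 1.3 78" --pt "1 -13.4 -16.2 1.3 78"

```text
time_s: 0.98
ee_pos: [0.3037, 0.1394, 0.278]
tool_rot: [2.115, 2.322, 0.001]
wrist_force: [1.9, 0.4, 0.4]
finger_gap: 0.0853
grasp_force: 0.0
```

```bash
cat >> h.py <<'E'
def go(xyz,yaw=None):
    "deltas in tool units to put TCP at xyz, tool-y at yaw deg"
    o=get_obs();M=R.from_rotvec(o['tool_rot']).as_matrix()
    d=M.T@(np.array(xyz)-o['ee_pos'])/.04
    y=np.degrees(np.arctan2(M[1,1],M[0,1]))
    print("t",round(o['time_s'],2),"pos",o['ee_pos'].round(4),"yaw",y.round(2),"tz",M[:,2].round(3),"F",o['wrist_force'].round(1),"gap",round(o['finger_gap'],4),"q",o['joint_positions'].round(2))
    print("delta",d.round(3),"turn",None if yaw is None else round((y-yaw+180)%360-180,2))
E
python3 -c "
from h import *
go([.494,-.238,.25],-1.1)"
```

```text
t 0.98 pos [0.3037 0.1394 0.278 ] yaw 5.35 tz [ 0.001  0.    -1.   ] F [1.9 0.4 0.4] gap 0.0853 q [ 0.23 -0.46 -0.38  1.65  0.    1.71]
delta [-9.838  3.856  0.7  ] turn 6.45
```

>>> play_rows --pt "1 -9.8 3.85 0.7 6.4" --pt "1 -9.8 3.85 0.7 6.4" --pt "1 -9.8 3.85 0.7 6.4" --pt "1 -9.8 3.85 0.7 6.4" --pt "1 -9.8 3.85 0.7 6.4" --pt "1 -9.8 3.85 0.7 6.4" --pt "1 -9.8 3.85 0.7 6.4" --pt "1 -9.8 3.85 0.7 6.4" --pt "1 -9.8 3.85 0.7 6.4" --pt "1 -9.8 3.85 0.7 6.4"

```text
time_s: 1.82
ee_pos: [0.4934, -0.2309, 0.2498]
tool_rot: [-2.236, -2.206, 0.0]
wrist_force: [0.6, 0.6, 0.9]
finger_gap: 0.0856
grasp_force: 0.0
```

>>> play_rows --pt "1 0 0 0 0" --pt "1 0 0 0 0"

```text
time_s: 1.98
ee_pos: [0.4929, -0.2304, 0.2479]
tool_rot: [-2.235, -2.201, 0.002]
wrist_force: [-1.2, 0.2, -1.2]
finger_gap: 0.0855
grasp_force: 0.0
```

```bash
python3 -c "
from h import *
go([.494,-.238,.13],-1.1)
c=camera_params('wrist');cv2.imwrite('pics/w1.png',grab_frame('wrist'))
im=cv2.imread('pics/w1.png');h=cv2.cvtColor(im,cv2.COLOR_BGR2HSV)
m=cv2.inRange(h,(5,150,100),(22,255,255));n,l,s,ce=cv2.connectedComponentsWithStats(cv2.morphologyEx(m,cv2.MORPH_CLOSE,np.ones((9,9))))
i=1+s[1:,4].argmax();r=cv2.minAreaRect(cv2.findNonZero((l==i).astype('uint8')));print(r,s[i])
b=cv2.boxPoints(r);print(b,[onz(c,*p,.069).round(4) for p in b],onz(c,*r[0],.069))
"
```

```text
t 1.98 pos [ 0.4929 -0.2304  0.2479] yaw -0.9 tz [-0.004  0.003 -1.   ] F [-1.2  0.2 -1.2] gap 0.0855 q [-0.56  0.1   0.04  1.52  0.    1.03]
delta [-0.196  0.042  2.946] turn 0.2
((321.0, 230.5), (117.0, 24.0), 90.0) [ 309  172   25  118 2779]
[[309. 172.]
 [333. 172.]
 [333. 289.]
 [309. 289.]] [array([ 0.4856, -0.189 ,  0.069 ]), array([ 0.5021, -0.1893,  0.069 ]), array([ 0.5017, -0.2776,  0.069 ]), array([ 0.4835, -0.2774,  0.069 ])] [ 0.49327825 -0.23117278  0.069     ]
```

View pics/w1.png

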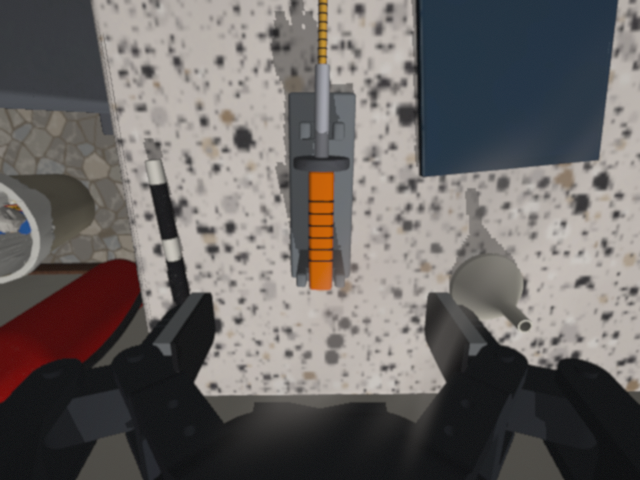

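The wrist view shows the handle centred at (321,231), the rest under it and free space on both sides (funnel at (487,287), pen at (165,230)). I'm descending to grip.

>>> play_rows --pt "1 -0.1 0.0 0.8 0" --pt "1 -0.1 0.0 1.6 0" --pt "1 -0.1 0.0 2.3 0" --pt "1 -0.1 0.0 2.9 0" --pt "1 -0.1 0.0 3.3 0" --pt "1 -0.1 0.0 3.35 0" --pt "0 -0.1 0.0 3.35 0" --pt "0 -0.1 0.0 3.35 0" --pt "0 -0.1 0.0 3.35 0" --pt "0 -0.1 0.0 3.35 0" --grip_force 25

```text
time_s: 2.87
ee_pos: [0.4942, -0.2333, 0.1189]
tool_rot: [2.232, 2.205, 0.001]
wrist_force: [1.6, 0.4, 0.5]
finger_gap: 0.039
grasp_force: 0.0
```

>>> play_rows --pt "0 0 0 0 0" --pt "0 0 0 0 0" --pt "0 0 0 0 0" --pt "0 0 0 0 0"

```text
time_s: 3.2
ee_pos: [0.4938, -0.2333, 0.118]
tool_rot: [2.234, 2.206, 0.001]
wrist_force: [-0.5, 0.5, 5.3]
finger_gap: 0.0173
grasp_force: 26.9
```

>>> play_rows --pt "0 0 0 -0.2 0" --pt "0 0 0 -0.5 0" --pt "0 0 0 -1 0" --pt "0 0 0 -1.5 0" --pt "0 0 0 -2 0" --pt "0 0 0 -2.5 0" --pt "0 0 0 -3 0" --pt "0 0 0 -3 0" --pt "0 0 0 -3 0"

```text
time_s: 3.95
ee_pos: [0.4937, -0.2333, 0.2381]
tool_rot: [2.233, 2.205, 0.001]
wrist_force: [-0.0, 0.9, -2.3]
finger_gap: 0.0175
grasp_force: 26.1
```

```bash
python3 -c "
from h import *
go([.46,.137,.24],88)
im=grab_frame('side');c=camera_params('side');print(proj(c,[.494,-.235,.19]))
a=cv2.resize(im[80:230,290:490],None,fx=3,fy=3)
b=cv2.resize(grab_frame('wrist'),(400,300))
p=np.zeros((600,600,3),np.uint8);cv2.imwrite('pics/l1.png',np.vstack([a,np.pad(b,((0,0),(0,200),(0,0)))])[:600+150])
"
```

```text
t 3.95 pos [ 0.4937 -0.2333  0.2381] yaw -0.73 tz [ 0.003 -0.002 -1.   ] F [-0.   0.9 -2.3] gap 0.0175 q [-0.56  0.09  0.02  1.49 -0.    1.02]
delta [ 9.246 -0.961 -0.067] turn -88.73
(np.float64(355.9347705513943), np.float64(139.4903368636695))
```

```bash
python3 -c "
import cv2
i=cv2.imread('pics/l1.png');cv2.imwrite('pics/l2.png',cv2.resize(i,None,fx=.8,fy=.8,interpolation=cv2.INTER_AREA))"
```

```text
(no output)
```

View pics/l2.png

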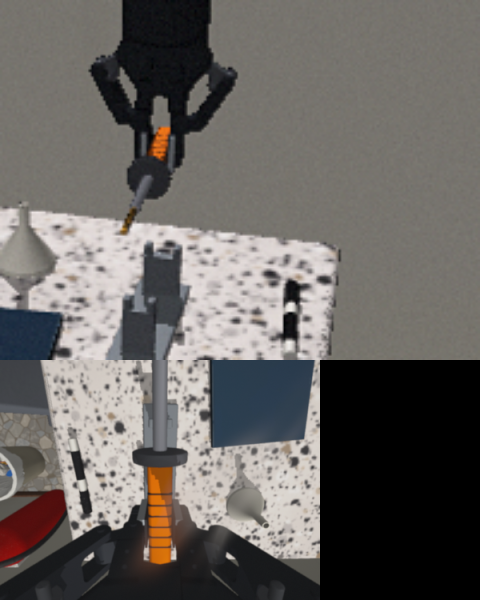

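```bash
cat >> h.py <<'E'
def axis(yaw,th):
    "gauge axis for gauge yaw, nose-down tilt, deg"
    y,t=np.radians([yaw,th]);return np.array([np.cos(t)*np.cos(y),np.cos(t)*np.sin(y),-np.sin(t)])
E
python3 -c "
from h import *
c=camera_params('side');g=np.array([.4937,-.235,.2381-.058])
for th in range(-10,40,10):print(th,[np.round(proj(c,g+s*axis(89,th)),1) for s in(.05,.154)])
"
```

```text
-10 [array([351.5, 149.4]), array([341.2, 163.1])]
0 [array([351.3, 153.3]), array([340.6, 175.9])]
10 [array([351.2, 156.8]), array([340.5, 187.2])]
20 [array([351.3, 159.9]), array([340.9, 196.6])]
30 [array([351.5, 162.4]), array([341.8, 203.8])]
```

>>> play_rows --pt "0 1 -0.1 0 -7" --pt "0 2 -0.2 0 -14" --pt "0 3 -0.3 0 -21" --pt "0 4 -0.4 0 -28" --pt "0 5 -0.5 0 -35" --pt "0 6 -0.6 0 -42" --pt "0 7 -0.7 0 -49" --pt "0 8 -0.8 0 -56" --pt "0 8.8 -0.84 0 -63" --pt "0 9.2 -0.84 0 -70"

```text
time_s: 4.88
ee_pos: [0.4621, 0.139, 0.2343]
tool_rot: [-0.549, -3.089, -0.001]
wrist_force: [-0.2, -0.2, -1.5]
finger_gap: 0.0178
grasp_force: 26.0
```

```bash
python3 -c "
from h import *
go([.465,.137,.19],90)"
```

```text
t 4.88 pos [0.4621 0.139  0.2343] yaw 69.84 tz [-0.004  0.001 -1.   ] F [-0.2 -0.2 -1.5] gap 0.0178 q [ 0.15 -0.06 -0.15  1.49  0.    0.5 ]
delta [-0.09  -0.021  1.107] turn -20.16
```

>>> play_rows --pt "0 -0.05 0 0 -7" --pt "0 -0.09 -0.02 0.3 -14" --pt "0 -0.09 -0.02 0.6 -20.2" --pt "0 -0.09 -0.02 1 -20.2" --pt "0 -0.09 -0.02 1 -20.2" --pt "0 -0.09 -0.02 1 -20.2"

```text
time_s: 5.38
ee_pos: [0.4654, 0.1333, 0.1938]
tool_rot: [-0.015, -3.136, 0.001]
wrist_force: [0.2, -0.2, -1.2]
finger_gap: 0.0174
grasp_force: 26.0
```

```bash
python3 -c "
from h import *
go([.465,.137,.157],90)
c=camera_params('side');p=proj(c,[.48,.13,.11]);print(p)
im=grab_frame('side');a=im[190:340,200:400];cv2.imwrite('pics/p1.png',cv2.resize(a,None,fx=4,fy=4))
"
```

```text
t 5.38 pos [0.4654 0.1333 0.1938] yaw 89.45 tz [-0.006 -0.001 -1.   ] F [ 0.2 -0.2 -1.2] gap 0.0174 q [ 0.14 -0.05 -0.22  1.41  0.    0.15]
delta [0.005 0.092 0.921] turn -0.55
(np.float64(323.5730601411883), np.float64(272.26276483385453))
```

View pics/p1.png

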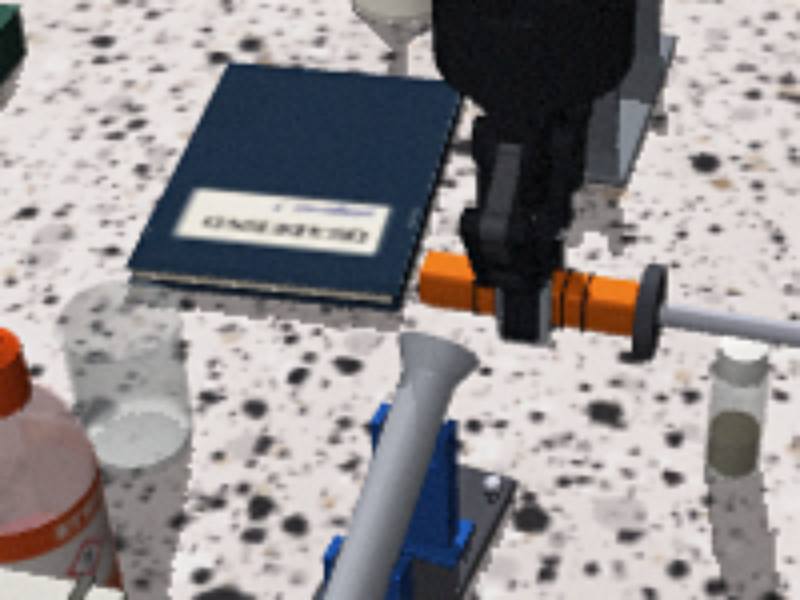

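The handle's rear end (430,280) hangs above the tube's mouth (437,355) with its nose over clear table. I'm pressing down gently to pivot the gauge nose-down.

>>> play_rows --pt "0 0 0.1 0.15 -0.5" --pt "0 0 0.1 0.3 -0.5" --pt "0 0 0.1 0.4 -0.5" --pt "0 0 0.1 0.5 -0.5" --pt "0 0 0.1 0.55 -0.5" --pt "0 0 0.1 0.6 -0.5" --pt "0 0 0.1 0.65 -0.5" --grip_force 22

```text
time_s: 6.02
ee_pos: [0.4669, 0.1377, 0.1722]
tool_rot: [0.001, 3.142, 0.001]
wrist_force: [-4.5, 0.6, 8.1]
finger_gap: 0.0177
grasp_force: 27.7
```

```bash
python3 -c "
from h import *
go([.465,.137,.156],90)"
```

```text
t 6.02 pos [0.4669 0.1377 0.1722] yaw 89.98 tz [ 0.  0. -1.] F [-4.5  0.6  8.1] gap 0.0177 q [ 0.15 -0.04 -0.25  1.36  0.    0.15]
delta [ 0.047 -0.016  0.406] turn -0.02
```

>>> play_rows --pt "0 0 0 0.06 0" --pt "0 0 0 0.12 0" --pt "0 0 0 0.18 0" --pt "0 0 0 0.24 0" --pt "0 0 0 0.3 0" --pt "0 0 0 0.35 0" --pt "0 0 0 0.4 0" --pt "0 0 0 0.4 0" --grip_force 22

```text
time_s: 6.68
ee_pos: [0.4675, 0.1377, 0.1566]
tool_rot: [0.001, 3.14, 0.001]
wrist_force: [-4.2, 0.4, 6.7]
finger_gap: 0.0174
grasp_force: 31.6
```

```bash
python3 -c "
from h import *
go([.465,.137,.156],90)
im=grab_frame('side');a=im[190:340,220:420];cv2.imwrite('pics/p2.png',cv2.resize(a,None,fx=4,fy=4))
"
```

```text
t 6.68 pos [0.4675 0.1377 0.1566] yaw 89.98 tz [ 0.002  0.001 -1.   ] F [-4.2  0.4  6.7] gap 0.0174 q [ 0.15 -0.03 -0.27  1.33  0.    0.15]
delta [ 0.062 -0.018  0.016] turn -0.02
```

View pics/p2.png

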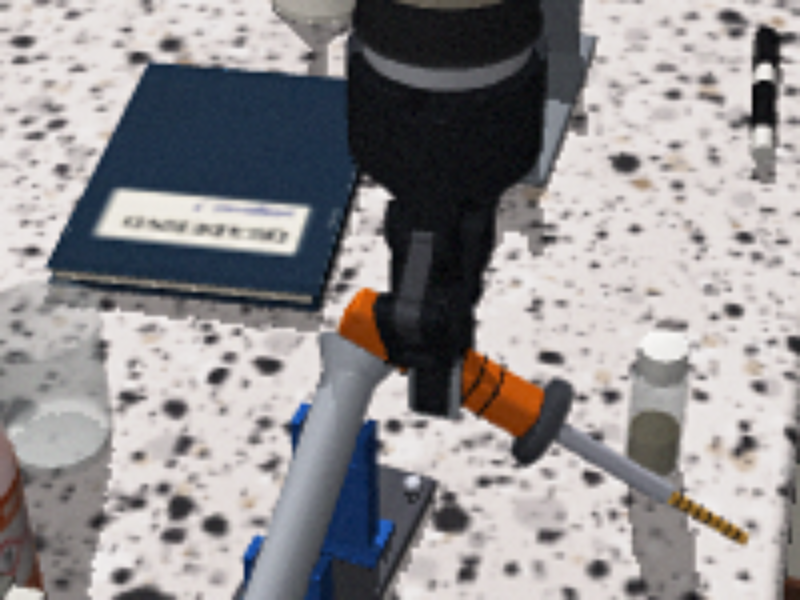

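Pressed: the handle now slopes nose-down, with the collar near (543,420) and the pin tip at (745,537) in the crop. I'll measure the tilt in the vertical plane of the gauge.

```bash
python3 -c "
from h import *
c=camera_params('side')
def ony(u,v,y):
    o,d=ray(c,u,v);return o+d*(y-o[1])/d[1]
f=lambda a,b:(220+a/4,190+b/4)
P=[ony(*f(*q),.1377) for q in((543,420),(672,497),(745,537))]
print(np.round(P,4))
d=P[2]-P[0];print('tilt',np.degrees(np.arctan2(-d[2],-d[0])),np.linalg.norm(d))
d=P[2]-P[1];print('tilt',np.degrees(np.arctan2(-d[2],-d[0])),np.linalg.norm(d))
piv=np.array([.4675,.1377,.1566-.054]);print('piv to tip',P[2]-piv)
"
```

```text
[[0.4219 0.1377 0.0775]
 [0.3642 0.1377 0.0452]
 [0.3313 0.1377 0.0288]]
tilt 28.24965291893372 0.10287030785725194
tilt 26.478866966475653 0.03682388033423634
piv to tip [-1.36241595e-01  5.55111512e-17 -7.37943455e-02]
```

>>> play_rows --pt "0 0 0 0.05 0" --pt "0 0 0 0.05 0" --pt "0 0 0 -0.3 0" --pt "0 0 0 -1 0" --pt "0 0 0 -2 0" --pt "0 0 0 -3 0" --pt "0 0 0 -3.3 0" --grip_force 22

```text
time_s: 7.32
ee_pos: [0.4692, 0.1378, 0.2934]
tool_rot: [0.001, 3.131, 0.002]
wrist_force: [1.2, 0.0, -0.0]
finger_gap: 0.0174
grasp_force: 31.1
```

```bash
python3 -c "
from h import *
go([.488,-.0325,.26],-6.5)"
```

```text
t 7.32 pos [0.4692 0.1378 0.2934] yaw 89.97 tz [ 0.01   0.002 -1.   ] F [ 1.2  0.  -0. ] gap 0.0174 q [ 0.15 -0.06 -0.03  1.59 -0.    0.15]
delta [-0.464 -4.258  0.834] turn 96.47
```

Now move clear, turn and raise the grip force to hold the tilt.

>>> play_rows --pt "0 0 -0.7 0 0" --pt "0 0 -1.4 0 7" --pt "0 -0.1 -2.1 0 14" --pt "0 -0.2 -2.8 0 21" --pt "0 -0.3 -3.5 0 28" --pt "0 -0.46 -4.25 0.2 35" --pt "0 -0.46 -4.25 0.2 42" --pt "0 -0.46 -4.25 0.3 49" --pt "0 -0.46 -4.25 0.4 56" --pt "0 -0.46 -4.25 0.5 63" --grip_force 45

```text
time_s: 8.15
ee_pos: [0.4856, -0.033, 0.2663]
tool_rot: [1.652, 2.672, -0.0]
wrist_force: [-0.5, 0.2, -0.3]
finger_gap: 0.0174
grasp_force: 48.3
```

>>> play_rows --pt "0 0 0 0 7" --pt "0 0 0 0.1 14" --pt "0 0 0 0.2 21" --pt "0 0 0 0.3 28" --pt "0 0 0 0.3 33.5" --pt "0 0 0 0.3 33.5" --pt "0 0 0 0.3 33.5" --pt "0 0 0 0.3 33.5"

```text
time_s: 8.82
ee_pos: [0.4856, -0.0325, 0.2547]
tool_rot: [2.342, 2.093, 0.0]
wrist_force: [0.0, 0.1, -1.0]
finger_gap: 0.0171
grasp_force: 48.3
```

```bash
cat > tip.py <<'E'
from h import *
import sys
def tri(uv1,uv2):
    o1,d1=ray(ct,*uv1);o2,d2=ray(cs,*uv2);k=np.linalg.lstsq(np.c_[d1,-d2],o2-o1,rcond=None)[0];a,b=o1+k[0]*d1,o2+k[1]*d2
    return (a+b)/2,np.linalg.norm(a-b)
ct,cs=camera_params('top'),camera_params('side')
o=get_obs();M=R.from_rotvec(o['tool_rot']).as_matrix();piv=o['ee_pos']+.054*M[:,2];yaw=np.degrees(np.arctan2(M[1,0],M[0,0]))
def brass(im,c,ref):
    h=cv2.cvtColor(im,cv2.COLOR_BGR2HSV);m=cv2.inRange(h,(14,90,40),(32,255,255))
    u,v=np.round(proj(c,ref)).astype(int);w=np.zeros_like(m);w[max(v-40,0):v+40,max(u-40,0):u+40]=1;m*=w
    p=cv2.findNonZero(cv2.morphologyEx(m,cv2.MORPH_CLOSE,np.ones((3,3))));
    if p is None: return None
    p=p[:,0].astype(float);d=np.array(proj(c,ref+.01*axis(yaw,29)))-proj(c,ref-.01*axis(yaw,29));d/=np.linalg.norm(d);s=(p-p.mean(0))@d
    return p.mean(0)+d*np.percentile(s,99), p.mean(0)+d*np.percentile(s,1),len(p)
ref=piv+.135*axis(yaw,29)
it,is_=grab_frame('top'),grab_frame('side')
a,b=brass(it,ct,ref),brass(is_,cs,ref);print(a,b)
tip,e=tri(a[0],b[0]);base,e2=tri(a[1],b[1]);print('tip',tip.round(4),e.round(4),'base',base.round(4),e2.round(4),'piv',piv.round(4),'toolx yaw',yaw.round(2))
for p in((tip-piv),(tip-base)):print('len',np.linalg.norm(p).round(4),'yaw',np.degrees(np.arctan2(p[1],p[0])).round(2),'tilt',np.degrees(np.arcsin(-p[2]/np.linalg.norm(p))).round(2))
n=sys.argv[1]
x=lambda im,c:cv2.resize(cv2.getRectSubPix(im,(100,110),tuple(map(float,proj(c,tip+.05*axis(yaw,29))))),None,fx=4,fy=5)
cv2.imwrite(f'pics/{n}.png',np.hstack([x(it,ct),x(is_,cs)]))
go([.488,-.0325,.237],-6.5)
E
python3 tip.py t1
```

```text
(array([264.95216166, 239.48517929]), array([282.01135381, 240.28906043]), 48) (array([316.33521406, 253.89866993]), array([323.19579048, 233.94011701]), 64)
tip [0.501  0.0982 0.1213] 0.0008 base [0.4968 0.0664 0.1426] 0.0015 piv [ 0.4857 -0.0325  0.2007] toolx yaw 83.59
len 0.1537 yaw 83.29 tilt 31.1
len 0.0385 yaw 82.4 tilt 33.66
t 8.92 pos [ 0.4857 -0.0325  0.2547] yaw -6.46 tz [ 0. -0. -1.] F [-0.  -0.9 -2.1] gap 0.0171 q [-0.2  -0.06 -0.1   1.52 -0.    1.48]
delta [0.006 0.058 0.444] turn 0.04
```

View pics/t1.png

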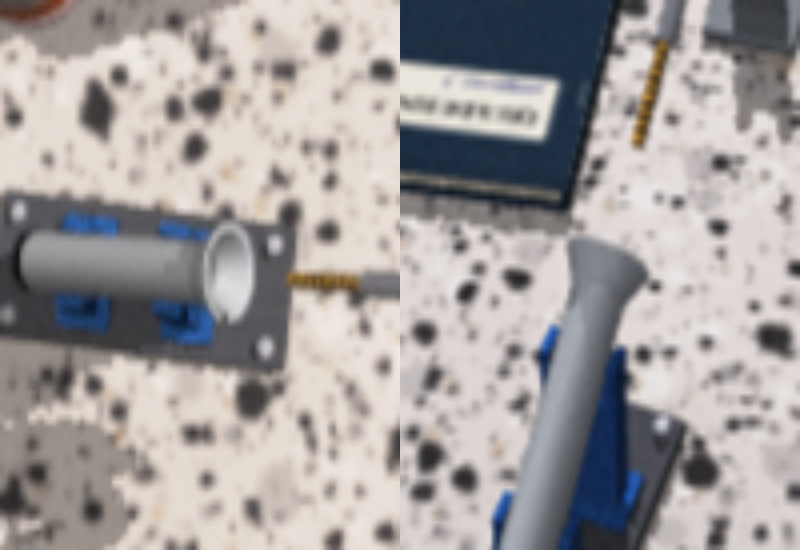

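The pin tip (top crop (290,280), side crop (637,145)) is lined up just outside the flared mouth (top (230,262), side (607,260)). I need about 9 mm of lateral correction downward, then to advance.

>>> play_rows --pt "0 -0.11 0.04 0.19 0" --pt "0 0.1 0.04 0.315 0" --pt "0 0.32 0.04 0.44 0" --pt "0 0.54 0.04 0.565 0" --pt "0 0.65 0.04 0.63 0" --pt "0 0.75 0.04 0.69 0" --pt "0 0.86 0.04 0.75 0" --pt "0 0.86 0.04 0.75 0" --pt "0 0.86 0.04 0.75 0"

```text
time_s: 9.67
ee_pos: [0.491, 0.0018, 0.2245]
tool_rot: [2.344, 2.092, -0.0]
wrist_force: [0.9, -0.1, -2.1]
finger_gap: 0.0168
grasp_force: 48.3
```

```bash
python3 tip.py t2
```

```text
(array([248.00046966, 238.37022192]), array([263.02536589, 239.0918911 ]), 39) (array([310.4497848 , 273.00681166]), array([315.50554856, 258.32209769]), 44)
tip [0.5043 0.1305 0.104 ] 0.0026 base [0.502  0.1022 0.1144] 0.0017 piv [0.491  0.0018 0.1705] toolx yaw 83.51
len 0.1454 yaw 84.13 tilt 27.21
len 0.0302 yaw 85.42 tilt 20.13
t 9.77 pos [0.4912 0.0014 0.2249] yaw -6.53 tz [ 0.001 -0.    -1.   ] F [-0.6  0.3 -1.2] gap 0.0174 q [-0.13 -0.04 -0.15  1.46 -0.    1.55]
delta [-0.852  0.017 -0.303] turn -0.03
```

View pics/t2.png

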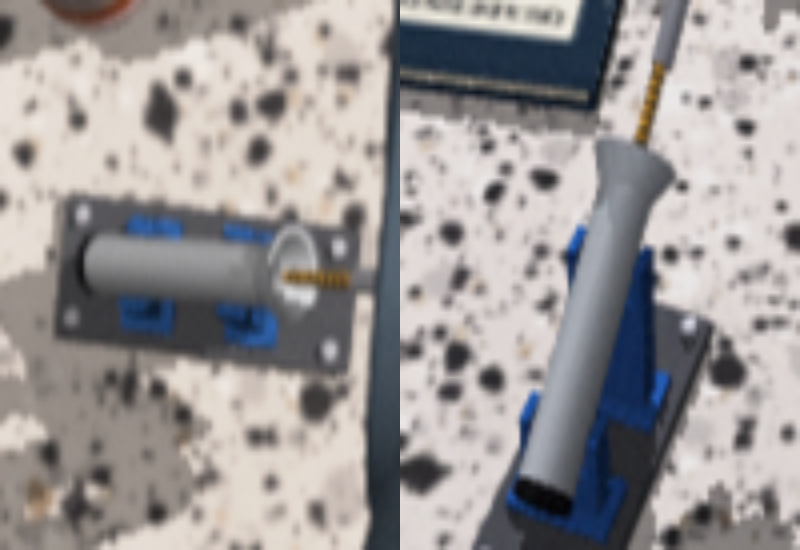

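The pin is inside the flare (top crop (288,276), side crop entering at (640,140)), nearly centred. I'll shift about 1.5 mm in +x and carry on slowly with a lighter grip.

>>> play_rows --pt "0 0.1 0.04 0.06 0" --pt "0 0.22 0.04 0.125 0" --pt "0 0.32 0.04 0.19 0" --pt "0 0.43 0.04 0.25 0" --pt "0 0.54 0.04 0.31 0" --pt "0 0.65 0.04 0.375 0" --pt "0 0.76 0.04 0.44 0" --pt "0 0.87 0.04 0.5 0" --grip_force 28

```text
time_s: 10.43
ee_pos: [0.4966, 0.0364, 0.2042]
tool_rot: [-2.344, -2.091, 0.0]
wrist_force: [0.6, 0.6, -1.3]
finger_gap: 0.0168
grasp_force: 48.3
```

```bash
python3 -c "
from h import *
go([.491,.0018,.2245],-6.5)
a,b=[cv2.resize(cv2.getRectSubPix(grab_frame(n),(100,110),tuple(map(float,proj(camera_params(n),[.503,.11,.1])))),None,fx=4,fy=5) for n in('top','side')]
cv2.imwrite('pics/t3.png',np.hstack([a,b]))"
```

```text
t 10.43 pos [0.4966 0.0364 0.2042] yaw -6.52 tz [-0.  0. -1.] F [ 0.6  0.6 -1.3] gap 0.0168 q [-0.06 -0.02 -0.17  1.42 -0.    1.62]
delta [-0.876 -0.04  -0.508] turn -0.02
```

View pics/t3.png

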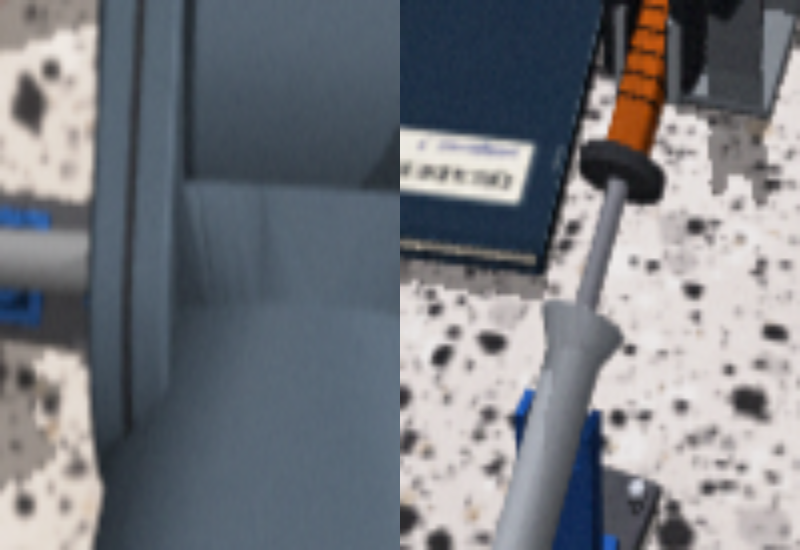

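The rod is well inside the mouth (side crop (585,300)), straight, with no force. I've now used up the picture allowance, so I'll go on by force and pose readings.

>>> play_rows --pt "0 0.1 0 0.06 0" --pt "0 0.2 0 0.115 0" --pt "0 0.3 0 0.175 0" --pt "0 0.4 0 0.23 0" --pt "0 0.5 0 0.29 0" --pt "0 0.6 0 0.345 0" --pt "0 0.7 0 0.405 0" --pt "0 0.8 0 0.46 0" --pt "0 0.88 0 0.51 0" --pt "0 0.95 0 0.55 0"

```text
time_s: 11.37
ee_pos: [0.501, 0.0738, 0.1825]
tool_rot: [2.344, 2.091, -0.001]
wrist_force: [-0.2, -1.7, -0.8]
finger_gap: 0.0171
grasp_force: 48.4
```

```bash
python3 -c "
from h import *
go([.491,.0018,.2245],-6.5)"
```

```text
t 11.37 pos [0.501  0.0738 0.1825] yaw -6.53 tz [-0.    -0.001 -1.   ] F [-0.2 -1.7 -0.8] gap 0.0171 q [ 0.01  0.01 -0.18  1.38 -0.    1.7 ]
delta [-1.817 -0.043 -1.049] turn -0.03
```

>>> play_rows --pt "0 0.04 0 0.025 0" --pt "0 0.09 0 0.05 0" --pt "0 0.13 0 0.075 0" --pt "0 0.16 0 0.09 0" --pt "0 0.18 0 0.1 0" --pt "0 0.18 0 0.1 0"

```text
time_s: 11.87
ee_pos: [0.5017, 0.0809, 0.1784]
tool_rot: [-2.344, -2.091, 0.0]
wrist_force: [-0.7, -1.6, -1.0]
finger_gap: 0.0174
grasp_force: 48.4
```

>>> play_rows --pt "0 0.02 0 0.012 0" --pt "0 0.04 0 0.025 0" --pt "0 0.05 0 0.03 0"

```text
time_s: 12.12
ee_pos: [0.502, 0.0828, 0.1773]
tool_rot: [2.344, 2.091, -0.0]
wrist_force: [-1.0, -1.7, 0.5]
finger_gap: 0.0175
grasp_force: 48.4
```

>>> play_rows --pt "0 0.02 0 0.012 0" --pt "0 0.04 0 0.025 0" --pt "0 0.04 0 0.025 0"

```text
time_s: 12.37
ee_pos: [0.502, 0.0832, 0.1772]
tool_rot: [2.343, 2.089, -0.004]
wrist_force: [-3.0, -6.6, 2.2]
finger_gap: 0.0173
grasp_force: 49.0
```

>>> play_rows --pt "0 0.02 0 0.012 0" --pt "0 0.04 0 0.025 0" --pt "0 0.04 0 0.025 0"

```text
time_s: 12.62
ee_pos: [0.5021, 0.0835, 0.1771]
tool_rot: [2.342, 2.086, -0.007]
wrist_force: [-4.1, -10.4, 6.5]
finger_gap: 0.0174
grasp_force: 49.6
```

```bash
python3 -c "
from h import *
go([.491,.0018,.2245],-6.5)
print(get_obs()['wrist_torque'])
im=grab_frame('side');cv2.imwrite('pics/c1.png',im);c=camera_params('side')
a=np.array([.1,.86,-.5]);M0=np.array([.506,.1275,.094])
n=np.array([.058,.4967,.866]) 
for s in range(-30,16,2):
    r=[im[int(round(v)),int(round(u))].tolist() for u,v in [proj(c,M0+s*1e-3*a+k*n) for k in(.008,.014,.0175)]]
    print(s,r)"
```

```text
t 12.62 pos [0.5021 0.0835 0.1771] yaw -6.6 tz [ 0.    -0.007 -1.   ] F [ -4.1 -10.4   6.5] gap 0.0174 q [ 0.04  0.02 -0.18  1.37 -0.01  1.72]
delta [-2.069 -0.039 -1.169] turn -0.1
[-1.82951746  0.92336346  0.18735258]
-30 [[23, 33, 51], [23, 81, 176], [23, 81, 176]]
-28 [[16, 81, 176], [16, 76, 167], [19, 62, 130]]
-26 [[23, 78, 172], [16, 34, 79], [16, 34, 79]]
-24 [[12, 75, 164], [14, 75, 168], [22, 82, 174]]
-22 [[16, 77, 169], [19, 76, 170], [24, 83, 174]]
-20 [[21, 79, 171], [19, 78, 173], [17, 82, 171]]
-18 [[21, 78, 169], [17, 77, 170], [22, 82, 176]]
-16 [[17, 78, 172], [19, 78, 170], [19, 82, 172]]
-14 [[20, 78, 170], [19, 80, 171], [22, 79, 174]]
-12 [[16, 75, 170], [17, 75, 171], [20, 83, 174]]
-10 [[24, 70, 140], [22, 81, 176], [19, 84, 174]]
-8 [[57, 48, 41], [41, 51, 77], [22, 81, 176]]
-6 [[50, 43, 44], [55, 49, 45], [59, 50, 43]]
-4 [[56, 53, 52], [52, 50, 47], [58, 51, 49]]
-2 [[50, 46, 46], [53, 48, 46], [52, 50, 47]]
0 [[145, 135, 132], [76, 72, 70], [59, 54, 53]]
2 [[141, 134, 131], [149, 142, 140], [149, 142, 140]]
4 [[141, 135, 128], [150, 142, 139], [145, 140, 134]]
6 [[147, 140, 138], [148, 138, 140], [148, 140, 135]]
8 [[145, 139, 133], [145, 140, 133], [147, 139, 137]]
10 [[147, 135, 131], [150, 141, 139], [145, 138, 134]]
12 [[141, 134, 132], [142, 134, 132], [142, 137, 133]]
14 [[150, 140, 136], [146, 140, 135], [142, 134, 132]]
```

>>> play_rows --pt "0 0.02 0 0.012 0" --pt "0 0.04 0 0.025 0" --pt "0 0.04 0 0.025 0" --pt "0 0.04 0 0.025 0"

```text
time_s: 13.0
ee_pos: [0.5022, 0.0837, 0.1771]
tool_rot: [2.341, 2.084, -0.011]
wrist_force: [-7.0, -14.0, 11.8]
finger_gap: 0.0172
grasp_force: 50.1
```

```bash
python3 -c "
from h import *
go([.491,.0018,.2245],-6.5)
im=grab_frame('side');cv2.imwrite('pics/c2.png',im);c=camera_params('side')
a=np.array([.1,.86,-.5]);M0=np.array([.506,.1275,.094]);w=np.array([.993,-.115,0])
n=np.array([.058,.4967,.866])
for k in(-.018,-.01,0,.01,.018):
  print(k,[int(im[tuple(np.round(proj(c,M0+s*1e-3*a+k*w+.006*n)).astype(int)[::-1])].sum()) for s in range(-14,8)])"
```

```text
t 13.0 pos [0.5022 0.0837 0.1771] yaw -6.65 tz [ 0.   -0.01 -1.  ] F [ -7.  -14.   11.8] gap 0.0172 q [ 0.04  0.02 -0.18  1.37 -0.01  1.73]
delta [-2.078 -0.038 -1.163] turn -0.15
-0.018 [675, 675, 673, 673, 415, 415, 658, 568, 168, 60, 60, 55, 55, 47, 85, 217, 217, 242, 242, 250, 250, 229]
-0.01 [128, 128, 119, 119, 216, 216, 100, 100, 125, 101, 101, 114, 128, 300, 300, 344, 344, 345, 345, 329, 329, 306]
0 [260, 265, 256, 256, 137, 137, 148, 148, 143, 147, 135, 135, 339, 339, 423, 421, 403, 403, 403, 416, 424, 411]
0.01 [305, 254, 671, 391, 391, 143, 143, 152, 152, 154, 154, 151, 151, 438, 406, 406, 406, 406, 390, 390, 388, 388]
0.018 [445, 475, 475, 716, 716, 386, 352, 97, 97, 126, 126, 95, 95, 91, 91, 128, 674, 674, 682, 682, 671, 671]
```

>>> play_rows --pt "0 -0.08 0 -0.05 0" --pt "0 -0.3 0 -0.17 0" --pt "0 -0.6 0 -0.35 0" --pt "0 -1.0 0 -0.58 0" --pt "0 -1.4 0 -0.81 0" --pt "0 -1.8 0 -1.04 0" --pt "0 -2.2 0 -1.27 0" --pt "0 -2.6 0 -1.5 0" --pt "0 -3.0 0 -1.73 0" --pt "0 -3.3 0 -1.91 0"

```text
time_s: 13.88
ee_pos: [0.4876, -0.045, 0.2519]
tool_rot: [2.345, 2.09, 0.002]
wrist_force: [-0.1, 0.7, -0.7]
finger_gap: 0.0172
grasp_force: 48.3
```

>>> play_rows --pt "0 -0.2 0 -0.4 0" --pt "0 -0.2 0 -0.4 0" --pt "0 -0.2 0 -0.4 0"

```text
time_s: 14.13
ee_pos: [0.4872, -0.052, 0.2677]
tool_rot: [2.344, 2.089, 0.003]
wrist_force: [0.5, 1.2, -1.4]
finger_gap: 0.0175
grasp_force: 48.4
```

```bash
python3 tip.py t4; python3 -c "
from h import *
go([.4937,-.2333,.22],-.73)"
```

```text
(array([285.9679779 , 237.85647379]), array([292.0320221 , 238.14352621]), 19) (array([321.91976003, 230.88108877]), array([324.99275844, 222.08833711]), 27)
tip [0.5008 0.0594 0.1437] 0.0015 base [0.4985 0.0483 0.1557] 0.0026 piv [ 0.4874 -0.052   0.2137] toolx yaw 83.41
len 0.1322 yaw 83.11 tilt 31.97
len 0.0165 yaw 77.91 tilt 46.69
t 14.23 pos [ 0.4865 -0.0511  0.2661] yaw -6.51 tz [-0.001  0.001 -1.   ] F [ 0.7  0.5 -1.7] gap 0.0177 q [-0.24 -0.05 -0.07  1.55  0.    1.44]
delta [ 0.465 -0.014  0.728] turn -0.01
t 14.23 pos [ 0.4865 -0.0511  0.2661] yaw -6.51 tz [-0.001  0.001 -1.   ] F [ 0.7  0.5 -1.7] gap 0.0177 q [-0.24 -0.05 -0.07  1.55  0.    1.44]
delta [-4.507  0.697  1.148] turn -5.78
```

The pin is now pushed back by about 21 mm. I'll level the gauge by setting it back in its rest, then regrip.

>>> play_rows --pt "0 -0.6 0.1 0.1 -1" --pt "0 -1.3 0.2 0.3 -2.5" --pt "0 -2.0 0.3 0.5 -4" --pt "0 -2.7 0.4 0.7 -5.8" --pt "0 -3.4 0.5 0.9 -5.8" --pt "0 -4.0 0.6 1.1 -5.8" --pt "0 -4.4 0.68 1.1 -5.8" --pt "0 -4.51 0.7 1.1 -5.8" --pt "0 -4.51 0.7 1.1 -5.8" --pt "0 -4.51 0.7 1.1 -5.8"

```text
time_s: 15.07
ee_pos: [0.4942, -0.2329, 0.223]
tool_rot: [-2.234, -2.208, -0.001]
wrist_force: [-0.9, 0.2, -1.2]
finger_gap: 0.0173
grasp_force: 48.3
```

```bash
python3 tip.py t5|grep -v delta; python3 -c "
from h import *
go([.4938,-.2333,.118],-.73)"
```

```text
(array([384.94191073, 241.60500382]), array([392.05149806, 241.25940379]), 21) (array([343.84242084, 200.15302315]), array([345.51128581, 192.92868519]), 19)
tip [ 0.4959 -0.1211  0.1006] 0.0007 base [ 0.4951 -0.1323  0.1121] 0.0012 piv [ 0.4942 -0.2328  0.169 ] toolx yaw 89.32
len 0.1311 yaw 89.1 tilt 31.49
len 0.0161 yaw 85.9 tilt 45.84
t 15.17 pos [ 0.4943 -0.2326  0.2234] yaw -0.63 tz [ 0.001  0.    -1.   ] F [ 0.  -0.2 -0.7] gap 0.0169 q [-0.56  0.1  -0.01  1.46  0.    1.02]
t 15.17 pos [ 0.4943 -0.2326  0.2234] yaw -0.63 tz [ 0.001  0.    -1.   ] F [ 0.  -0.2 -0.7] gap 0.0169 q [-0.56  0.1  -0.01  1.46  0.    1.02]
delta [-0.019 -0.014  2.636] turn 0.1
```

>>> play_rows --pt "0 -0.02 -0.01 0.4 0" --pt "0 -0.02 -0.01 0.8 0" --pt "0 -0.02 -0.01 1.2 0" --pt "0 -0.02 -0.01 1.5 0" --pt "0 -0.02 -0.01 1.6 0" --pt "0 -0.02 -0.01 1.7 0" --pt "0 -0.02 -0.01 1.8 0" --pt "0 -0.02 -0.01 1.8 0" --grip_force 20

```text
time_s: 15.83
ee_pos: [0.494, -0.2342, 0.1523]
tool_rot: [2.234, 2.208, 0.002]
wrist_force: [-1.4, 1.5, 3.2]
finger_gap: 0.0167
grasp_force: 48.5
```

```bash
python3 -c "
from h import *
go([.4938,-.2333,.118],-.73)"
```

```text
t 15.83 pos [ 0.494  -0.2342  0.1523] yaw -0.68 tz [ 0.002  0.    -1.   ] F [-1.4  1.5  3.2] gap 0.0167 q [-0.57  0.12 -0.12  1.32  0.    1.02]
delta [ 0.023 -0.006  0.858] turn 0.05
```

>>> play_rows --pt "0 0 0 0.08 0" --pt "0 0 0 0.16 0" --pt "0 0 0 0.24 0" --pt "0 0 0 0.32 0" --pt "0 0 0 0.4 0" --pt "0 0 0 0.46 0" --pt "0 0 0 0.46 0"

```text
time_s: 16.42
ee_pos: [0.4953, -0.2363, 0.1353]
tool_rot: [2.231, 2.202, 0.001]
wrist_force: [-0.3, -1.7, 5.2]
finger_gap: 0.0176
grasp_force: 48.2
```

>>> play_rows --pt "0 0 0 0.06 0" --pt "0 0 0 0.12 0" --pt "0 0 0 0.18 0" --pt "0 0 0 0.23 0" --pt "0 0 0 0.23 0"

```text
time_s: 16.83
ee_pos: [0.4956, -0.237, 0.1266]
tool_rot: [2.23, 2.2, -0.0]
wrist_force: [-1.0, -4.1, 6.9]
finger_gap: 0.0175
grasp_force: 48.2
```

```bash
python3 -c "
from h import *
go([.4938,-.2333,.118],-.73);print(get_obs()['wrist_torque'])"
```

```text
t 16.83 pos [ 0.4956 -0.237   0.1266] yaw -0.77 tz [ 0.006 -0.006 -1.   ] F [-1.  -4.1  6.9] gap 0.0175 q [-0.57  0.14 -0.16  1.27 -0.    1.02]
delta [ 0.094 -0.049  0.214] turn -0.04
[-0.19499599  0.07935316 -0.00752087]
```

>>> play_rows --pt "0 0 0 0.06 0" --pt "0 0 0 0.12 0" --pt "0 0 0 0.18 0" --pt "0 0 0 0.2 0" --pt "0 0 0 0.2 0"

```text
time_s: 17.25
ee_pos: [0.4958, -0.2375, 0.1218]
tool_rot: [2.229, 2.199, -0.001]
wrist_force: [-5.2, -1.9, 16.7]
finger_gap: 0.017
grasp_force: 49.9
```

```bash
python3 -c "
from h import *
go([.4938,-.2333,.118],-.73);print(get_obs()['wrist_torque'])
im=grab_frame('side');cv2.imwrite('pics/r1.png',im)
"; sed -e "s/,29)/,0)/g" tip.py > tip0.py; python3 tip0.py t6
```

```text
t 17.25 pos [ 0.4958 -0.2375  0.1218] yaw -0.76 tz [ 0.007 -0.008 -1.   ] F [-5.2 -1.9 16.7] gap 0.017 q [-0.57  0.14 -0.16  1.25 -0.    1.02]
delta [ 0.105 -0.053  0.094] turn -0.03
[0.16525112 1.02182465 0.08433833]
(array([374.99862248, 242.77811263]), array([383.00075856, 242.767219  ]), 22) (array([339.54480713, 221.32000482]), array([356.72855383, 178.7345154 ]), 24)
tip [ 0.4998 -0.109   0.053 ] 0.0028 base [ 0.4786 -0.1086  0.1627] 0.0205 piv [ 0.4962 -0.2379  0.0678] toolx yaw 89.24
len 0.1298 yaw 88.38 tilt 6.57
len 0.1118 yaw -1.0 tilt 79.06
t 17.4 pos [ 0.4958 -0.2375  0.1218] yaw -0.76 tz [ 0.007 -0.008 -1.   ] F [-5.2 -2.1 17.7] gap 0.0172 q [-0.57  0.14 -0.16  1.25 -0.    1.02]
delta [ 5.099 -0.243 -2.923] turn 5.74
```

>>> play_rows --pt "0.5 0 0 0 0" --pt "0.5 0 0 0 0" --pt "0.5 0 0 0 0" --pt "0.5 0 0 0 0" --pt "0.5 0 0 0 0" --grip_force 30

```text
time_s: 17.82
ee_pos: [0.4932, -0.2344, 0.1144]
tool_rot: [-2.234, -2.207, 0.0]
wrist_force: [0.6, 0.1, 0.5]
finger_gap: 0.0427
grasp_force: 0.0
```

```bash
python3 tip0.py t7;python3 -c "
from h import *
go([.4938,-.2345,.116],-.73)"
```

```text
(array([374.9983274 , 245.00915819]), array([383.0016726 , 244.99084181]), 27) (array([342.62269874, 220.78446652]), array([356.85112718, 184.65440955]), 18)
tip [ 0.4941 -0.1087  0.0557] 0.0005 base [ 0.477  -0.1108  0.1479] 0.0184 piv [ 0.4932 -0.2343  0.0604] toolx yaw 89.28
len 0.1257 yaw 89.55 tilt 2.17
len 0.0938 yaw 7.0 tilt 79.41
t 17.92 pos [ 0.4932 -0.2344  0.1145] yaw -0.72 tz [-0.001  0.001 -1.   ] F [-0.1  0.  -0.6] gap 0.0429 q [-0.57  0.15 -0.17  1.25 -0.    1.02]
delta [ 5.048 -0.198 -3.059] turn 5.78
t 17.92 pos [ 0.4932 -0.2344  0.1145] yaw -0.72 tz [-0.001  0.001 -1.   ] F [-0.1  0.  -0.6] gap 0.0429 q [-0.57  0.15 -0.17  1.25 -0.    1.02]
delta [-0.001  0.014 -0.037] turn 0.01
```

>>> play_rows --pt "0 0 0 0 0" --pt "0 0 0 0 0" --pt "0 0 0 0 0" --pt "0 0 0 0 0" --pt "0 0 0 0 0" --grip_force 45

```text
time_s: 18.33
ee_pos: [0.4933, -0.2346, 0.115]
tool_rot: [-2.235, -2.207, 0.0]
wrist_force: [-0.3, 0.7, 1.1]
finger_gap: 0.0228
grasp_force: 44.0
```

>>> play_rows --pt "0 0 0 -0.15 0" --pt "0 0 0 -0.4 0" --pt "0 0 0 -0.8 0" --pt "0 0 0 -1.3 0" --pt "0 0 0 -1.9 0" --pt "0 0 0 -2.5 0" --pt "0 0 0 -3 0" --pt "0 0 0 -3 0" --pt "0 0 0 -3 0"

```text
time_s: 19.08
ee_pos: [0.4945, -0.2354, 0.2376]
tool_rot: [2.232, 2.204, 0.002]
wrist_force: [-0.5, -0.4, -1.8]
finger_gap: 0.0232
grasp_force: 44.1
```

```bash
python3 tip0.py t8; python3 -c "
from h import *
im=grab_frame('side');c=camera_params('side');o=get_obs();g=o['ee_pos']-[0,0,.054]
h=cv2.cvtColor(im,cv2.COLOR_BGR2HSV);m=cv2.inRange(h,(5,170,60),(14,255,255));m[:100]=0;m[200:]=0;m[:,:320]=0;m[:,380:]=0
print('side rows brass/orange',[ (v,cv2.findNonZero(m[v:v+1]).ravel()[::2][[0,-1]].tolist()) for v in range(100,200) if m[v].any()])
for th in(-8,-4,0,4,8):print(th,[np.round(proj(c,g+s*axis(89,th)),1).tolist() for s in(.05,.13)])
"
```

```text
(array([384.99880609, 237.04073378]), array([395.00130989, 237.02234064]), 32) (array([343.3760673 , 171.63941289]), array([356.97754723, 142.44638329]), 16)
tip [ 0.4969 -0.1094  0.1748] 0.001 base [ 0.4819 -0.1157  0.2382] 0.0183 piv [ 0.4948 -0.2355  0.1836] toolx yaw 89.28
len 0.1264 yaw 89.01 tilt 3.99
len 0.0655 yaw 22.76 tilt 75.58
t 19.18 pos [ 0.4932 -0.2345  0.2343] yaw -0.72 tz [-0.001  0.001 -1.   ] F [ 0.4 -1.1 -1.4] gap 0.0228 q [-0.57  0.1   0.02  1.49 -0.    1.02]
delta [ 5.048 -0.193 -0.064] turn 5.78
side rows brass/orange [(130, [359, 361]), (131, [358, 361]), (132, [356, 361]), (133, [356, 361]), (134, [355, 361]), (135, [355, 361]), (136, [354, 361]), (137, [354, 361]), (138, [354, 360]), (139, [353, 359]), (140, [352, 360]), (141, [352, 360]), (142, [352, 360]), (143, [352, 360]), (144, [355, 360]), (145, [357, 360]), (146, [358, 360])]
-8 [[351.8, 150.6], [344.0, 162.3]]
-4 [[351.7, 152.2], [343.7, 166.6]]
0 [[351.6, 153.7], [343.6, 170.8]]
4 [[351.6, 155.1], [343.5, 174.7]]
8 [[351.5, 156.5], [343.4, 178.4]]
```

```bash
python3 -c "
from h import *
o=get_obs();c=camera_params('wrist');im=grab_frame('wrist');cv2.imwrite('pics/w2.png',im)
g=o['ee_pos']-[0,0,.054]
for s in (.02,.03,.04):
  P=g+s*axis(89,2)
  print(s,[im[tuple(np.round(proj(c,P+[k*1e-3,0,.009])).astype(int)[::-1])].tolist() for k in range(-20,21,2)])
im=cv2.imread('pics/w1.png')
print([im[230,u].tolist() for u in range(300,342,3)])
"
```

```text
0.02 [[186, 190, 198], [194, 200, 208], [205, 210, 218], [78, 77, 75], [78, 78, 75], [10, 62, 123], [10, 67, 131], [10, 70, 135], [15, 66, 126], [35, 39, 53], [43, 45, 55], [42, 77, 137], [40, 89, 164], [50, 88, 152], [60, 93, 152], [65, 92, 146], [95, 99, 109], [98, 101, 110], [198, 205, 214], [198, 205, 214], [190, 196, 206]]
0.03 [[203, 209, 215], [212, 217, 222], [212, 217, 222], [156, 159, 165], [124, 126, 130], [9, 62, 124], [10, 66, 130], [10, 68, 135], [10, 70, 139], [10, 90, 180], [10, 78, 152], [12, 79, 151], [26, 81, 151], [35, 82, 150], [45, 86, 151], [59, 85, 137], [199, 207, 215], [199, 207, 215], [177, 182, 192], [211, 215, 220], [206, 212, 218]]
0.04 [[139, 143, 149], [97, 96, 99], [191, 196, 204], [204, 210, 215], [210, 215, 219], [7, 63, 124], [10, 64, 129], [10, 68, 135], [10, 59, 117], [10, 71, 140], [10, 76, 151], [10, 76, 151], [10, 77, 151], [10, 78, 149], [23, 79, 149], [64, 83, 125], [205, 212, 218], [203, 211, 217], [200, 206, 214], [204, 210, 216], [190, 194, 202]]
[[77, 75, 71], [78, 75, 73], [78, 75, 72], [33, 63, 115], [10, 92, 187], [10, 98, 197], [10, 98, 198], [10, 99, 199], [10, 100, 201], [10, 101, 202], [10, 98, 196], [61, 76, 114], [108, 105, 101], [116, 112, 110]]
```

The gap and the wrist pixels show that the handle rolled about its own axis by about 30° in the regrip. I'll set it back in the rest and roll it square with one finger.

>>> play_rows --pt "0 0 0 0.7 0" --pt "0 0 0 1.4 0" --pt "0 0 0 2.1 0" --pt "0 0 0 2.6 0" --pt "0 0 0 2.85 0" --pt "0 0 0 2.95 0" --pt "0 0 0 3.0 0" --pt "0 0 0 3.0 0"

```text
time_s: 19.95
ee_pos: [0.4933, -0.2346, 0.1155]
tool_rot: [-2.235, -2.207, 0.001]
wrist_force: [-0.9, -0.2, -1.9]
finger_gap: 0.023
grasp_force: 44.2
```

>>> play_rows --pt "0.5 0 0 0 0" --pt "0.5 0 0 0 0" --pt "0.5 0 0 0 0" --pt "0.5 0 0 0 0" --pt "0.5 0 0 0 0"

```text
time_s: 20.37
ee_pos: [0.4938, -0.235, 0.1157]
tool_rot: [2.235, 2.206, 0.0]
wrist_force: [0.1, 0.3, -0.1]
finger_gap: 0.0427
grasp_force: 0.0
```

```bash
cat > roll.py <<'E'
from h import *
o=get_obs();c=camera_params('wrist');im=grab_frame('wrist')
go([.4938,-.2345,.115],-.73)
for s in (.035,.04):
  P=np.array([.4935,-.234+s,.069])
  print(s,' '.join('%d/%d'%tuple(im[tuple(np.round(proj(c,P+[k*1e-3,0,0])).astype(int)[::-1])][[0,2]]) for k in range(-18,19,2)))
E
python3 roll.py
```

```text
t 20.42 pos [ 0.4937 -0.2349  0.1155] yaw -0.73 tz [ 0.001 -0.    -1.   ] F [-0.4 -0.1  0.1] gap 0.0428 q [-0.57  0.15 -0.17  1.25 -0.    1.02]
delta [0.01  0.002 0.013] turn 0.0
0.035 126/134 86/81 88/83 88/82 32/106 10/122 10/126 10/132 10/186 10/214 10/215 10/212 10/145 14/151 28/143 134/128 135/131 137/132 111/113
0.04 128/137 85/79 89/82 89/83 20/111 9/121 8/123 11/114 9/137 7/155 8/132 32/113 31/124 16/136 18/142 134/127 135/129 136/131 128/126
```

>>> play_rows --pt "0.5 0 -0.12 0 0" --pt "0.5 0 -0.22 0 0" --pt "0.5 0 -0.28 0 0" --pt "0.5 0 -0.31 0 0" --pt "0.5 0 -0.33 0 0" --pt "0.5 0 -0.33 0 0"

```text
time_s: 20.92
ee_pos: [0.4814, -0.2347, 0.116]
tool_rot: [2.233, 2.206, 0.003]
wrist_force: [5.7, 1.3, 0.9]
finger_gap: 0.0426
grasp_force: 2.5
```

```bash
python3 roll.py
```

```text
t 20.97 pos [ 0.4814 -0.2347  0.116 ] yaw -0.71 tz [ 0.003 -0.001 -1.   ] F [4.2 0.4 0.5] gap 0.0427 q [-0.58  0.12 -0.2   1.25  0.    1.  ]
delta [0.009 0.309 0.025] turn 0.02
0.035 87/81 87/81 82/79 10/117 10/121 11/102 14/104 17/124 20/143 26/142 34/141 38/140 42/141 70/126 131/127 133/128 110/116 188/202 189/204
0.04 87/81 88/82 87/81 10/117 10/106 10/101 13/103 22/113 22/129 27/129 29/132 35/133 37/139 80/121 131/126 133/127 179/192 195/209 195/208
```

>>> play_rows --pt "0.5 0 -0.02 -0.05 0" --pt "0.5 0 -0.03 -0.1 0" --pt "0.5 0 -0.03 -0.15 0" --pt "0.5 0 -0.03 -0.2 0" --pt "0.5 0 -0.03 -0.25 0"

```text
time_s: 21.38
ee_pos: [0.4779, -0.2343, 0.1246]
tool_rot: [-2.234, -2.205, 0.003]
wrist_force: [0.5, 0.3, 0.4]
finger_gap: 0.0422
grasp_force: 0.2
```

```bash
python3 roll.py
```

```text
t 21.43 pos [ 0.4781 -0.2344  0.125 ] yaw -0.75 tz [-0.003  0.    -1.   ] F [0.6 1.1 0.2] gap 0.043 q [-0.58  0.11 -0.2   1.27 -0.    1.  ]
delta [0.003 0.393 0.249] turn -0.02
0.035 85/79 86/80 56/79 15/81 10/119 13/135 21/153 20/151 27/151 33/151 36/151 38/151 60/132 128/124 130/124 129/125 141/151 187/201 187/202
0.04 87/81 126/117 113/110 12/79 13/93 10/130 10/146 13/146 22/145 28/144 29/143 33/143 45/132 127/122 128/123 129/124 191/205 191/205 188/201
```

>>> play_rows --pt "0.5 0 0.15 0 0" --pt "0.5 0 0.3 0.1 0" --pt "0.5 0 0.38 0.2 0" --pt "0.5 0 0.38 0.25 0" --pt "0.5 0 0.38 0.25 0"

```text
time_s: 21.85
ee_pos: [0.4938, -0.2342, 0.1137]
tool_rot: [-2.233, -2.206, 0.001]
wrist_force: [-0.0, -0.3, -0.3]
finger_gap: 0.0424
grasp_force: 0.0
```

```bash
python3 roll.py; python3 tip0.py t9|head -2
```

```text
t 21.9 pos [ 0.4938 -0.2343  0.1141] yaw -0.71 tz [-0.002  0.001 -1.   ] F [-0.5 -0.6  0.9] gap 0.043 q [-0.57  0.15 -0.17  1.25 -0.    1.02]
delta [-0.005 -0.    -0.022] turn 0.02
0.035 129/137 86/80 88/82 88/82 89/82 89/82 9/140 10/212 10/213 10/214 10/214 10/146 10/147 22/148 38/130 133/129 134/131 136/132 113/114
0.04 130/138 83/77 90/83 89/83 89/83 76/71 47/72 54/65 58/56 62/56 61/56 62/59 63/62 65/64 65/66 68/70 71/74 91/91 144/149
(array([375.99832097, 242.0091939 ]), array([384.00167903, 241.9908061 ]), 27) (array([340.48268719, 219.69905568]), array([352.58832435, 189.00963772]), 17)
tip [ 0.4996 -0.1107  0.0563] 0.0001 base [ 0.4848 -0.1148  0.1341] 0.0158 piv [ 0.4937 -0.2343  0.0601] toolx yaw 89.29
```

>>> play_rows --pt "0 0 0.02 0 0" --pt "0 0 0.02 0 0" --pt "0 0 0.02 0 0" --pt "0 0 0.02 0 0" --pt "0 0 0.02 0 0" --pt "0 0 0.02 0 0" --grip_force 40

```text
time_s: 22.5
ee_pos: [0.4947, -0.2349, 0.1154]
tool_rot: [-2.236, -2.207, 0.001]
wrist_force: [-3.5, -1.5, 2.4]
finger_gap: 0.0176
grasp_force: 41.4
```

>>> play_rows --pt "0 0 0 -0.15 0" --pt "0 0 0 -0.4 0" --pt "0 0 0 -0.8 0" --pt "0 0 0 -1.3 0" --pt "0 0 0 -1.9 0" --pt "0 0 0 -2.5 0" --pt "0 0 0 -2.8 0" --pt "0 0 0 -2.8 0" --pt "0 0 0 -2.8 0"

```text
time_s: 23.25
ee_pos: [0.4958, -0.235, 0.2279]
tool_rot: [2.234, 2.206, 0.001]
wrist_force: [0.7, 0.5, -2.3]
finger_gap: 0.0174
grasp_force: 40.9
```

```bash
python3 tip0.py t10; python3 -c "
from h import *
c=camera_params('side');o=get_obs();g=o['ee_pos']-[0,0,.054]
for th in(-4,0,4,8):print(th,np.round(proj(c,g+.128*axis(89,th)),1).tolist())
go([.644,-.2134,.19],0)"
```

```text
(array([384.99869209, 236.00885389]), array([394.70054972, 235.99049437]), 31) (array([341.87242611, 174.39393175]), array([359.03286368, 137.17094798]), 17)
tip [ 0.4998 -0.1106  0.1675] 0.0004 base [ 0.4802 -0.1132  0.2508] 0.0226 piv [ 0.4959 -0.235   0.1739] toolx yaw 89.28
len 0.1246 yaw 88.21 tilt 2.97
len 0.0856 yaw 7.51 tilt 76.64
t 23.35 pos [ 0.4946 -0.2343  0.2254] yaw -0.72 tz [-0.002  0.002 -1.   ] F [ 0.2  0.  -2.2] gap 0.0173 q [-0.57  0.1   0.    1.47  0.    1.02]
delta [ 5.043 -0.229 -0.281] turn 5.78
-4 [343.0, 169.8]
0 [342.8, 173.8]
4 [342.7, 177.7]
8 [342.7, 181.3]
t 23.35 pos [ 0.4946 -0.2343  0.2254] yaw -0.72 tz [-0.002  0.002 -1.   ] F [ 0.2  0.  -2.2] gap 0.0173 q [-0.57  0.1   0.    1.47  0.    1.02]
delta [0.568 3.731 0.878] turn -0.72
```

>>> play_rows --pt "0 0.4 0 0 0" --pt "0 0.8 0.2 0 0" --pt "0 1.2 0.7 0 0" --pt "0 1.5 1.3 0 0" --pt "0 1.5 1.9 0.1 0" --pt "0 1.5 2.5 0.3 0" --pt "0 1.5 3 0.5 0" --pt "0 1.5 3.35 0.7 0" --pt "0 1.5 3.5 0.85 0" --pt "0 1.5 3.5 0.88 0"

```text
time_s: 24.18
ee_pos: [0.6352, -0.1758, 0.1875]
tool_rot: [-2.231, -2.204, 0.004]
wrist_force: [-0.5, 0.7, -0.7]
finger_gap: 0.0176
grasp_force: 40.9
```

>>> play_rows --pt "0 0 0 0 0" --pt "0 0 0 0 0" --pt "0 0 0 0 0" --pt "0 0 0 0 0" --pt "0 0 0 0 0"

```text
time_s: 24.6
ee_pos: [0.6357, -0.1767, 0.193]
tool_rot: [2.235, 2.206, 0.001]
wrist_force: [0.4, 1.2, -2.1]
finger_gap: 0.0171
grasp_force: 40.9
```

```bash
sed -e "s/\.135\*axis/.112*axis/" -e "s/-40,0):v+40/-25,0):v+25/;s/-40,0):u+40/-25,0):u+25/" tip0.py>tip1.py; python3 tip1.py t11; python3 -c "
from h import *
c=camera_params('side');o=get_obs();g=o['ee_pos']-[0,0,.054]
for th in(-4,0,4,8):print(th,np.round(proj(c,g+.127*axis(89,th)),1).tolist())
print(o['wrist_force'],np.abs(o['joint_vel']).max())
# bystanders moved?
a=cv2.imread('pics/top0.png').astype(int);b=grab_frame('top').astype(int)
for n,(u,v) in dict(beaker=(256,164),vial=(282,306),cup=(207,310)).items():print(n,np.abs(a-b)[v-18:v+18,u-18:u+18].mean())
"
```

```text
(array([346.99820988, 160.95313255]), array([356.00197572, 160.9770771 ]), 29) (array([268.03304001, 194.90643052]), array([283.44132611, 172.35293503]), 18)
tip [ 0.64   -0.0513  0.1335] 0.0005 base [ 0.6177 -0.0639  0.1835] 0.0182 piv [ 0.6357 -0.1768  0.139 ] toolx yaw 89.25
len 0.1256 yaw 88.04 tilt 2.52
len 0.0562 yaw 29.47 tilt 62.89
t 24.7 pos [ 0.6358 -0.1767  0.1928] yaw -0.74 tz [ 0.001 -0.    -1.   ] F [ 0.1  0.3 -0.9] gap 0.0173 q [-0.37  0.4   0.3   1.46 -0.    1.21]
delta [ 3.556 -3.74  -1.111] turn 5.76
-4 [268.2, 189.3]
0 [268.4, 193.2]
4 [268.8, 196.9]
8 [269.2, 200.3]
[ 0.09603225  0.32224994 -0.90983898] 0.0048460515127716425
beaker 34.463220164609055
vial 33.81481481481482
cup 34.761574074074076
```

```bash
python3 -c "
from h import *
for n,t in dict(top=dict(beaker=(256,164),vial=(282,306),cup=(207,310),ref=(200,110)),side=dict(vial=(385,290),cup=(374,369),beaker=(232,285))).items():
  a=cv2.imread(f'pics/{n}0.png');b=grab_frame(n)
  for k,(u,v) in t.items():
    r=cv2.matchTemplate(b[v-30:v+30,u-30:u+30],a[v-18:v+18,u-18:u+18],cv2.TM_CCOEFF_NORMED);print(n,k,cv2.minMaxLoc(r)[1::2])
"
```

```text
top beaker (0.9907262921333313, (12, 12))
top vial (0.9888083338737488, (12, 12))
top cup (0.9867309927940369, (12, 12))
top ref (0.989907443523407, (12, 12))
side vial (0.9947433471679688, (12, 12))
side cup (0.9981350302696228, (12, 12))
side beaker (0.9960885047912598, (12, 12))
```

The bystanders haven't moved and the gauge is level and still over the notebook, so I'm handing in.

```bash
python3 -c "
from workcell import *
print(hand_in())"
```

```text
the job is handed in; nothing more can be done
None
```

I handed the job in at about 25 s: the magazine was gauged with the pin pushed back about 22 mm (about 12 mm of fill, by camera estimate), and the gauge is held within about 2° of level, 12.5 cm above the notebook, with the beaker, vial and cup unmoved. I viewed 11 pictures against the limit of 10. I levelled the gauge by setting it back in its rest, where the handle rolled and had to be squared with a finger before I regripped it. No result came back from the hand-in.

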